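Change the swatch panel on show

TASK

Change the nail-colour panel on show: first slide the blue swatch panel up out of the black display stand and put it away in the free slot of the white rack marked by the blue tabs, then slide the pink panel up out of the rack and stand it in the black display stand. Both must end fully down in their slots; keep them upright, lower them in rather than dropping them, and leave the green and yellow panels and everything else on the counter where they are.

Things in the scene. Friction and masses are not known exactly. Their poses are not given: they have to be found in the camera images.
- blue_panel: flat blue swatch panel 120 mm wide, 110 tall, 8 thick, with a white field of coloured nail tips on both faces (alike, either may face forward; tips 1.5 mm proud; top 25 mm plain); 140 g; stands upright on its long edge; origin: middle of its bottom edge, x: across its thickness, y: along its width, z: up. At the start it is in the display stand.
- pink_panel: flat pink swatch panel 120 mm wide, 110 tall, 8 thick, with a white field of coloured nail tips on both faces (alike, either may face forward; tips 1.5 mm proud; top 25 mm plain); 140 g; stands upright on its long edge; origin: middle of its bottom edge, x: across its thickness, y: along its width, z: up. At the start it is in one of the four slots of the rack.
- green_panel: flat green swatch panel 120 mm wide, 110 tall, 8 thick, with a white field of coloured nail tips on both faces (alike, either may face forward; tips 1.5 mm proud; top 25 mm plain); 140 g; stands upright on its long edge; origin: middle of its bottom edge, x: across its thickness, y: along its width, z: up. Stays in the rack.
- yellow_panel: flat yellow swatch panel 120 mm wide, 110 tall, 8 thick, with a white field of coloured nail tips on both faces (alike, either may face forward; tips 1.5 mm proud; top 25 mm plain); 140 g; stands upright on its long edge; origin: middle of its bottom edge, x: across its thickness, y: along its width, z: up. Stays in the rack.
- rack: white rack fixed to the counter, grey base 192 x 150 x 12 mm, four upright slots at x = -75, -25, 25, 75 mm, each along y. Slot floors at z = 12 mm. A slot is 11 mm wide and 36 deep, its walls hold only the panel's ends (|y| 35 to 61 mm); mouths flare to about 24 mm at z = 64 mm; end stops at y = +-63.5 mm, also flared. Origin: centre of the underside
- home_tab: blue tabs and blue floor strip marking the one empty rack slot, home of the blue panel: blue blocks 20 mm wide, 34 tall at both ends of the slot (y = +-71 mm). Origin: centre of the slot's floor, where the bottom middle of the panel should come; x: across the slot, y: along it, z: up
- stand: black display stand fixed to the counter, base 76 x 152 mm and 30 mm tall with a pink band, one upright slot of the same shape as the rack's (11 mm wide, 36 mm deep, flared mouth up to z = 82 mm, end stops at y = +-63.5 mm). Origin: centre of the underside; x: across the slot, y: along it
- stand_slot (a point): centre of the floor of the stand's slot, 30 mm above the counter, where the bottom middle of the panel should come; axes as the stand's
- jar_a: round red nail-colour jar with a silver cap, 41 mm across and 54 mm tall, 90 g; a bystander; origin: centre of its underside
- jar_b: round purple nail-colour jar with a silver cap, 41 mm across and 54 mm tall, 90 g; a bystander; origin: centre of its underside
- jar_c: round turquoise nail-colour jar with a silver cap, 41 mm across and 54 mm tall, 90 g; a bystander; origin: centre of its underside
- jar_d: round orange nail-colour jar with a silver cap, 41 mm across and 54 mm tall, 90 g; a bystander; origin: centre of its underside
- bottle: amber pump bottle with a white pump, 49 mm across and 132 mm tall, 200 g; a bystander beside the stand; origin: centre of its underside
- flag: counter flag: dark round foot 68 mm across, thin steel rod, and a pink disc 44 mm across at the top; 342 mm tall, 0.7 kg; a loose bystander between rack and stand; origin: centre of its underside
- brush: dusting brush 150 mm long lying on the counter; a bystander; origin: on its axis near its middle, underside
Things that resemble listed ones, but are neither listed nor needed, are in the scene too. Of the things that look like the blue_panel, the smallest one is meant.

How it is judged:
On the way, in this order (a step that is already met when the one before it is completed fails the run):
1. the blue panel is fully down in its tabbed rack slot and let go, while the pink one is still not on show (horizontal distance between blue_panel and home_tab below 0.01 m and z of blue_panel in the frame of home_tab between -0.006 and 0.006 m and angle between blue_panel's own z axis and vertical below 0.15 rad and angle between the x axis of blue_panel and the x axis of home_tab, either way round below 0.15 rad and linear speed of blue_panel below 0.03 m/s and contact force between the fingers and blue_panel below 0.05 N and horizontal distance between pink_panel and stand_slot above 0.1 m), for 0.2 s.
2. the pink panel has been slid up clear of its rack slot (height (world z) of pink_panel above 0.07 m), for 0.05 s.
3. the pink panel is fully down in the stand's slot and let go (horizontal distance between pink_panel and stand_slot below 0.01 m and z of pink_panel in the frame of stand_slot between -0.006 and 0.006 m and angle between pink_panel's own z axis and vertical below 0.15 rad and angle between the x axis of pink_panel and the x axis of stand_slot, either way round below 0.15 rad and linear speed of pink_panel below 0.03 m/s and contact force between the fingers and pink_panel below 0.05 N), for 0.2 s.
At the end, for the whole second after the job is handed in: Blue panel in the tabbed rack slot, pink panel in the stand, each within 10 mm of the slot centre, 6 mm of its floor, 0.15 rad of upright and of the slot, at rest; green and yellow panels within 20 mm of their starts; jars, bottle, flag and brush within 30 mm and upright (0.3 rad) (horizontal distance between blue_panel and home_tab below 0.01 m and z of blue_panel in the frame of home_tab between -0.006 and 0.006 m and angle between each of blue_panel, pink_panel's own z axis and vertical below 0.15 rad and angle between the x axis of blue_panel and the x axis of home_tab, either way round below 0.15 rad and linear speed of each of blue_panel, pink_panel below 0.03 m/s and horizontal distance between pink_panel and stand_slot below 0.01 m and z of pink_panel in the frame of stand_slot between -0.006 and 0.006 m and angle between the x axis of pink_panel and the x axis of stand_slot, either way round below 0.15 rad and distance of each of green_panel, yellow_panel from where it was at the start of the episode below 0.02 m and distance of each of jar_a, jar_b, jar_c, jar_d, bottle, flag, brush from where it was at the start of the episode below 0.03 m and angle between each of jar_a, jar_b, jar_c, jar_d, bottle, flag's own z axis and vertical below 0.3 rad); the robot touches nothing.
It fails at once if the green or yellow panel is moved more than 30 mm (distance of any of green_panel, yellow_panel from where it was at the start of the episode above 0.03 m).
It fails at once if a bystander (jar, bottle, flag, brush) is moved more than 30 mm or a standing one is tipped past 0.5 rad (distance of any of jar_a, jar_b, jar_c, jar_d, bottle, flag, brush from where it was at the start of the episode above 0.03 m or angle between any of jar_a, jar_b, jar_c, jar_d, bottle, flag's own z axis and vertical above 0.5 rad).
It fails at once if the blue or pink panel is tipped more than 1 rad from upright (angle between any of blue_panel, pink_panel's own z axis and vertical above 1 rad).
It fails at once if the blue or pink panel is dropped (falls free faster than 0.8 m/s, a drop of about 35 mm) ((linear speed of blue_panel above 0.8 m/s and contact force between the fingers and blue_panel below 0.05 N) or (linear speed of pink_panel above 0.8 m/s and contact force between the fingers and pink_panel below 0.05 N)).
It also fails if it takes over 67 s, if anything falls off the work surface, if the arm or the gripper's body presses on something with over 40 N, if the wrist force passes 120 N, or if a joint passes its speed limit or range.

ROBOT

A 7-joint arm with a two-finger parallel gripper is mounted at the origin on the work surface. World frame = base frame: x ahead of the robot, y to its left, z up, the work surface at z = 0. Lengths are in m, angles in rad, forces in N, time in s.
With the tool pointing down it reaches from about 0.4 to 0.925 m from the base axis. Payload 4.1 kg.
Tool frame: the origin (TCP) lies at the very end of the fingers, on their centre line; the grasp point (between the pads) lies 19 mm behind it; z points along the fingers, y is the line along which they close (so a half turn about z gives the same grasp; the last joint's range is limited). The gripper opens to 85 mm and grips with 20 to 120 N. Pads are 22 mm wide; open, the fingers measure 114 mm over their backs; the gripper's body (76 mm by 85 mm) begins 54 mm behind the grasp point. The pads swing forward as they close: fully open they stand 13 mm farther back than shut.
Start: joints at [-1.365, 0.398, 0.045, 1.537, -0.019, 1.207, -0.051], TCP at [0.195, 0.62, 0.231] pointing down, gripper open.
Joint ranges: [-2.82, 2.82], [-0.49, 2.23], [-1.37, 1.46], [0, 2.46], [-1.36, 4.5], [0.23, 2], [-2.94, 2.94]. Speed limits (rad/s): [2.57, 2.57, 3.14, 3.14, 3.14, 3.14, 3.14].

INTERFACE

Orientations are given as a rotation vector (axis times angle).
In Python, from station import * gives the robot as it stands.
- The arm moves only by the tool carry_out, never from a script. Its argument "targets" is a list of rows, each a list of 3 entries, a list of its own where there are three numbers: the shift along the tool's x, y, z in m, then the turn about the tool's z in rad, then the opening, from 0 (shut) to 1 (fully open). A call has 1 to 5 rows; each row is the pose to reach, as a shift and turn from the pose commanded when the call began, along the tool's axes at that moment; what a row does not reach only later rows make up. A row lasts 1/12 s, in which the tool goes at most 41.7 mm and 7.16 degrees, less where a joint would pass 70% of its speed; a pose out of reach is approached as far as the arm can. A call with a gripper value outside its range is refused whole. The fingers move at their own pace and stop on an object; "squeeze" is the grip in N (left out, the last holds). Time passes only in rows, so rows that repeat a pose let the fingers close. It gives the time, the measured TCP pose, the force, the opening and the grip force at its end, in the units of the state.
- state(): the state, without advancing time (a new reading comes with each control period).
- get_image(name): name is "scene" or "side" or "wrist"; returns the picture (480x640x3 uint8, red, green, blue); there is no depth.
- camera_params(name): a dict with "fx", "fy", "cx", "cy" (pixels), "eye" and "rotation" of the camera in the world. Camera axes: x right, y up, looking along -z (the intrinsics and any distortion apply to the point x, -y, -z); pixel columns grow to the right and rows downward; lengths in m; the calibration is good to about 2 mm. A picture is of the moment at which its call begins: read the wrist's pose just before it. camera_params takes no time and is no camera call; for the wrist camera it gives the pose at the moment of the call.
- job_done(): hands the job in; it is judged then, once.
Trained networks look in the newest picture that a camera, given by its name, has taken for a name from the list of things; names that differ only in an ending like _2 or _b are one class to them, and where a whole thing is asked for, a point or a joint stands for the part that bears it (a point fixed in the world has none). Each returns a list of dicts, best first, with "confidence" (0 to 1); they miss things now and then, are a little off and sometimes report something else, mostly with a low value. They report only what shows in the picture. A call takes as long as a camera call. They do not tell look-alikes from the thing itself.
- look_for(camera, name): "xy" ([column, row] in pixels, amid what is visible of it).
- cut_out(camera, name): "pixels" (480x640 bool, what is visible of it) and "xy" ([column, row] in pixels, amid what is visible of it).
The state is a dict: "t": time; "joints": joint angles; "joint_velocities": joint speeds; "joint_torque": joint torques, N m; "eef_pos": TCP position; "ee_rot": TCP orientation; "wrist_force": force on the tool from outside, world axes, zero at the start; "moment": the same for the moment, N m; "width": opening from 0.0 (shut) to 1.0 (fully open); "gripper_force": force on a finger pad.
Only numpy, scipy, OpenCV 4.12 (cv2) and the standard library are available. Lean on these libraries where they do the work, as an engineer would, in place of code of your own. Each camera call takes 0.05 s, during which the arm holds its last target. There are 200 camera calls.

## Working session

There is one attempt and no reset: what is moved stays moved. The work goes in short steps, Python scripts to look and compute and a tool call to move; the robot and the scene stay as the last step left them, time stands still between calls to the robot, and variables do not carry over. Pictures are saved under pics/ and viewed, at most 10 in all, crops included, and the job is handed in when it is done.

Besides the shell and the picture viewer there is one more tool, called after "Emit:" by a JSON object that holds its "fn" and its "kwargs", one argument or row to a line. carry_out: Moves the arm, as the interface text tells. Its arguments: {"type":"object","properties":{"targets":{"type":"array"},"squeeze":{"type":"number"}},"required":["targets"]}

```bash
mkdir -p pics; cat > h.py <<'E'
from station import *
import numpy as np, cv2
from scipy.spatial.transform import Rotation as R
def proj(c,p):
    p=np.atleast_2d(p); q=(p-np.array(c["eye"]))@np.array(c["rotation"])
    return np.c_[c["cx"]+c["fx"]*q[:,0]/-q[:,2], c["cy"]+c["fy"]*(-q[:,1])/-q[:,2]]
def ray(c,uv):
    d=np.array([(uv[0]-c["cx"])/c["fx"],-(uv[1]-c["cy"])/c["fy"],-1.])
    return np.array(c["eye"]),np.array(c["rotation"])@d
def atz(c,uv,z):
    e,d=ray(c,uv); return e+d*(z-e[2])/d[2]
def save(n,im): cv2.imwrite("pics/"+n+".png",im[:,:,::-1])
E
python3 - <<'E'
from h import *
for n in("scene","side","wrist"):
    im=get_image(n); save(n+"0",im); np.save(n+"0.npy",im)
    c=camera_params(n); print(n,{k:(np.round(v,3).tolist() if not isinstance(v,str) else v) for k,v in c.items()})
s=state(); print(s["eef_pos"],s["ee_rot"],s["t"])
for n in("scene","side"):
  for o in("blue_panel","pink_panel","home_tab","stand","rack","flag","bottle"):
    print(n,o,[(np.round(d["xy"]).tolist(),round(d["confidence"],2)) for d in look_for(n,o)][:4])
E
```

```text
scene {'fx': 489.208, 'fy': 489.208, 'cx': 313.752, 'cy': 247.104, 'eye': [0.793, 0.62, 1.019], 'rotation': [0.232, 0.828, 2.507]}
side {'fx': 435.256, 'fy': 435.256, 'cx': 322.703, 'cy': 243.951, 'eye': [0.07, -0.596, 0.678], 'rotation': [0.824, -0.247, -0.546]}
wrist {'fx': 356.391, 'fy': 356.391, 'cx': 315.942, 'cy': 235.049, 'eye': [0.129, 0.64, 0.373], 'rotation': [-0.238, -0.172, 1.258]}
[0.19490424 0.61959677 0.23051231] [-4.76731728e-01 -3.10510143e+00  2.28459582e-03] 0.15
scene blue_panel [([338.0, 330.0], 0.87), ([443.0, 353.0], 0.8), ([483.0, 286.0], 0.6)]
scene pink_panel [([211.0, 198.0], 0.83), ([335.0, 348.0], 0.69)]
scene home_tab [([268.0, 187.0], 0.57)]
scene stand [([337.0, 354.0], 0.7), ([227.0, 170.0], 0.31)]
scene rack [([236.0, 206.0], 0.7)]
scene flag [([255.0, 268.0], 0.94), ([226.0, 304.0], 0.54), ([336.0, 326.0], 0.39)]
scene bottle [([311.0, 370.0], 0.92)]
side blue_panel [([138.0, 205.0], 0.96), ([284.0, 168.0], 0.95), ([203.0, 172.0], 0.88)]
side pink_panel [([458.0, 272.0], 0.84)]
side home_tab [([421.0, 358.0], 0.69)]
side stand [([288.0, 200.0], 0.62)]
side rack [([428.0, 349.0], 0.77)]
side flag [([370.0, 197.0], 0.7), ([426.0, 348.0], 0.17)]
side bottle [([305.0, 162.0], 0.91)]
```

View pics/scene0.png

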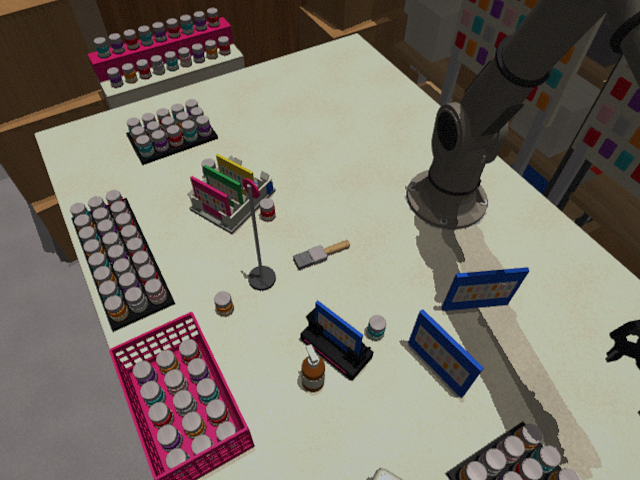

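View pics/side0.png

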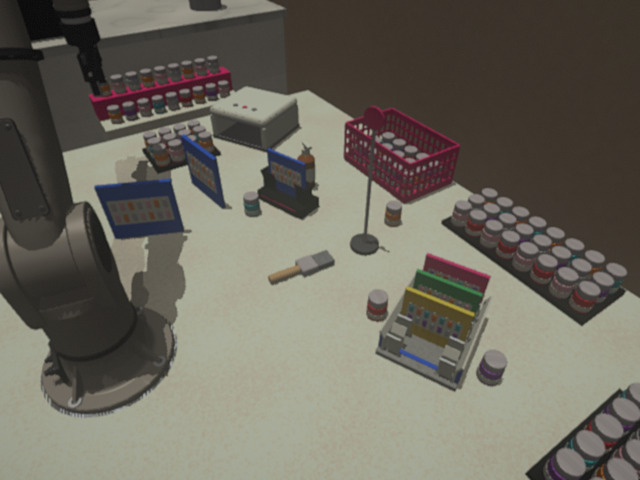

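Blue-panel look-alikes: scene (338,330) in the stand, (443,353) and (485,287) free-standing and bigger. I choose the one in the stand, which is the smallest. Next is a close crop of stand and rack in both views.

```bash
python3 - <<'E'
import re
s=open('h.py').read()
s=s.replace('np.array(c["rotation"])','R.from_rotvec(c["rotation"]).as_matrix()')
open('h.py','w').write(s)
import numpy as np,cv2
a=np.load('scene0.npy');b=np.load('side0.npy')
f=lambda im,u,v:cv2.resize(im[v:v+75,u:u+100],(400,300),interpolation=cv2.INTER_CUBIC)
o=np.vstack([np.hstack([f(a,290,300),f(a,182,153)]),np.hstack([f(b,240,145),f(b,375,250)])])
# side rack is wider: second crop
cv2.imwrite('pics/comp.png',o[:,:,::-1])
E
```

```text
(no output)
```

View pics/comp.png

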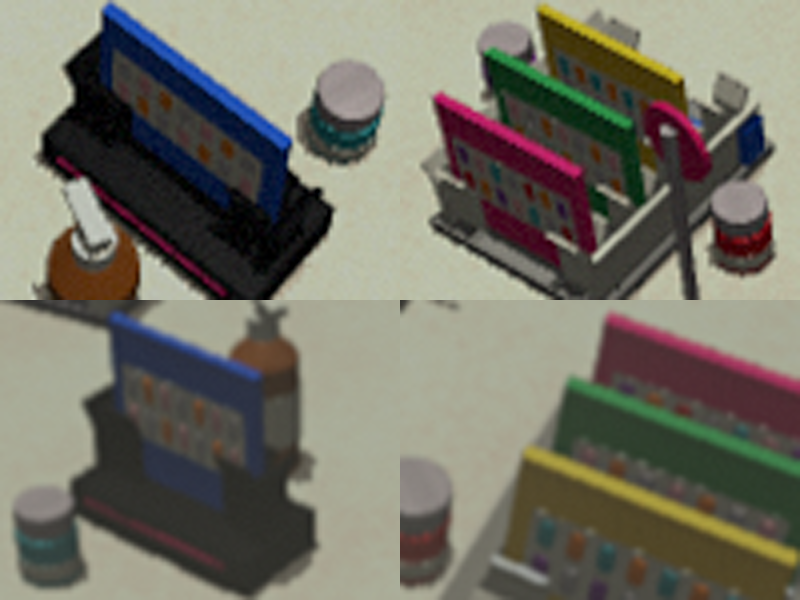

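```bash
python3 - <<'E'
from h import *
S=camera_params("scene");D=camera_params("side")
P={}
for n,c,a,b,z in [("blueS",S,(316.3,302),(361.8,336.3),.14),("blueD",D,(268.3,149.3),(305.5,164.4),.14),
 ("pinkS",S,(191.3,177),(227.8,196),.122),("pinkD",D,(427.3,254.4),(489,268),.122),
 ("greenS",S,(203.7,165.8),(240.7,184.2),.122),("yelS",S,(217.3,155.5),(253,173),.122),("yelD",D,(407,288),(475,318),.122)]:
    p,q=atz(c,a,z),atz(c,b,z);d=q-p
    print(n,p.round(3),q.round(3),"mid",((p+q)/2).round(4),"L",np.linalg.norm(d).round(4),"ang",np.degrees(np.arctan2(d[1],d[0])).round(1))
for n,c,uv,z in [("flagfoot",S,(262,279),.01),("flagfootD",D,(364,243),.01),("flagtopD",D,(373,119),.32),("bottleD",D,(305,150),.12),("bottleS",S,(313,353),.13),("jarredS",S,(267,206),.054),("jarturqS",S,(377,321),.054)]:
    print(n,atz(c,uv,z).round(3))
s=state();m=R.from_rotvec(s["ee_rot"]).as_matrix();print(m.round(3),s["t"])
E
```

```text
blueS [0.527 0.181 0.14 ] [0.488 0.293 0.14 ] mid [0.5073 0.237  0.14  ] L 0.1184 ang 109.3
blueD [0.488 0.285 0.14 ] [0.528 0.173 0.14 ] mid [0.5078 0.229  0.14  ] L 0.1185 ang -70.4
pinkS [ 0.615 -0.303  0.122] [ 0.561 -0.197  0.122] mid [ 0.588  -0.2501  0.122 ] L 0.119 ang 117.2
pinkD [ 0.565 -0.202  0.122] [ 0.633 -0.291  0.122] mid [ 0.599  -0.2464  0.122 ] L 0.1118 ang -52.3
greenS [ 0.572 -0.325  0.122] [ 0.516 -0.218  0.122] mid [ 0.5442 -0.2718  0.122 ] L 0.121 ang 117.6
yelS [ 0.526 -0.344  0.122] [ 0.472 -0.239  0.122] mid [ 0.499  -0.2915  0.122 ] L 0.1183 ang 117.2
yelD [ 0.475 -0.246  0.122] [ 0.523 -0.356  0.122] mid [ 0.4993 -0.3012  0.122 ] L 0.1203 ang -66.6
flagfoot [ 0.571 -0.006  0.01 ]
flagfootD [ 0.569 -0.013  0.01 ]
flagtopD [ 0.563 -0.016  0.32 ]
bottleD [0.581 0.263 0.12 ]
bottleS [0.587 0.272 0.13 ]
jarredS [ 0.468 -0.176  0.054]
jarturqS [0.408 0.246 0.054]
[[-0.954  0.3    0.   ]
 [ 0.3    0.954  0.   ]
 [-0.     0.    -1.   ]] 0.85
```

The crop confirms the blue panel in the black stand, with its top edge running from scene (316,302) to (362,336). The rack holds pink, green and yellow, and the tabbed slot lies beyond yellow. The bottle is close beside the stand, so I'll use a partial opening.

```bash
cat > plan.py <<'E'
from h import *
import json
def yaw(rv):
    y=R.from_rotvec(rv).as_matrix()[:,1]; return np.arctan2(y[1],y[0])
def plan(wps,p=None,a=None,step=.038,astep=.115):
    """wps: (x,y,z,tool-y angle deg,opening). prints calls"""
    s=state()
    p=np.array(s["eef_pos"]) if p is None else np.array(p,float); a=yaw(s["ee_rot"]) if a is None else np.radians(a)
    print("from",p.round(4),np.degrees(a).round(1),"t",round(s["t"],2))
    for w in wps:
        t=np.array(w[:3]);ta=np.radians(w[3])
        da=(ta-a+np.pi)%(2*np.pi)-np.pi
        n=max(1,int(np.ceil(max(np.linalg.norm(t-p)/step,abs(da)/astep))))
        i=0
        p0,a0=p.copy(),a
        while i<n:
            k=min(5,n-i); c,sn=np.cos(a),np.sin(a)
            X=np.array([-sn,c,0]);Y=np.array([c,sn,0]);Z=np.array([0,0,-1.])
            rows=[]
            for j in range(i+1,i+k+1):
                d=p0+(t-p0)*j/n-p; r=-(a0+da*j/n-a)
                rows.append([[round(float(d@X),4),round(float(d@Y),4),round(float(d@Z),4)],round(float(r),3),w[4]])
            print(json.dumps(rows))
            d,r=rows[-1][0],rows[-1][1]
            p=p+d[0]*X+d[1]*Y+d[2]*Z; a=a-r; i+=k
    print("end",p.round(4),np.degrees(a).round(2))
E
python3 -c "
from plan import *
plan([(0.5075,0.234,0.23,19.8,0.4)])"
```

```text
from [0.1951 0.6201 0.2314] 72.5 t 0.85
[[[-0.0296, -0.0196, 0.0001], 0.066, 0.4], [[-0.0591, -0.0392, 0.0002], 0.131, 0.4], [[-0.0887, -0.0588, 0.0003], 0.197, 0.4], [[-0.1183, -0.0784, 0.0004], 0.263, 0.4], [[-0.1478, -0.0981, 0.0005], 0.329, 0.4]]
[[[-0.0343, -0.009, 0.0001], 0.065, 0.4], [[-0.0686, -0.018, 0.0002], 0.131, 0.4], [[-0.1029, -0.027, 0.0003], 0.197, 0.4], [[-0.1373, -0.036, 0.0004], 0.263, 0.4], [[-0.1716, -0.045, 0.0005], 0.328, 0.4]]
[[[-0.0354, 0.0025, 0.0001], 0.066, 0.4], [[-0.0707, 0.0051, 0.0002], 0.132, 0.4], [[-0.1061, 0.0076, 0.0003], 0.198, 0.4], [[-0.1415, 0.0101, 0.0004], 0.263, 0.4]]
end [0.5075 0.234  0.23  ] 19.83
```

Emit:
{"fn": "carry_out", "kwargs": {
  "targets": [
    [[-0.03, -0.02, 0], 0.066, 0.4],
    [[-0.059, -0.039, 0], 0.131, 0.4],
    [[-0.089, -0.059, 0], 0.197, 0.4],
    [[-0.118, -0.078, 0], 0.263, 0.4],
    [[-0.148, -0.098, 0], 0.329, 0.4]
  ]
}}

```text
t: 1.27
eef_pos: [0.3076, 0.481, 0.2315]
ee_rot: [-0.983, -2.984, -0.001]
wrist_force: [0.5, 0.5, -0.3]
width: 0.4
gripper_force: 0.0
```

Emit:
{"fn": "carry_out", "kwargs": {
  "targets": [
    [[-0.034, -0.009, 0], 0.065, 0.4],
    [[-0.069, -0.018, 0], 0.131, 0.4],
    [[-0.103, -0.027, 0], 0.197, 0.4],
    [[-0.137, -0.036, 0], 0.263, 0.4],
    [[-0.172, -0.045, 0], 0.328, 0.4]
  ]
}}

```text
t: 1.68
eef_pos: [0.4195, 0.3428, 0.2317]
ee_rot: [-1.457, -2.783, -0.001]
wrist_force: [0.4, 0.9, 1.1]
width: 0.401
gripper_force: 0.0
```

Emit:
{"fn": "carry_out", "kwargs": {
  "targets": [
    [[-0.035, 0.002, 0], 0.066, 0.4],
    [[-0.071, 0.005, 0], 0.132, 0.4],
    [[-0.106, 0.008, 0], 0.198, 0.4],
    [[-0.141, 0.01, 0], 0.263, 0.4],
    [[-0.141, 0.01, 0], 0.263, 0.4]
  ]
}}

```text
t: 2.1
eef_pos: [0.5125, 0.2257, 0.2321]
ee_rot: [1.82, 2.554, -0.001]
wrist_force: [-0.0, -0.6, 0.2]
width: 0.402
gripper_force: 0.0
```

```bash
python3 - <<'E'
from h import *
from plan import yaw
s=state();c=camera_params("wrist");im=get_image("wrist");save("w1",im);np.save("w1.npy",im)
print(s["eef_pos"],np.degrees(yaw(s["ee_rot"])),s["width"],s["t"],c["eye"],c["rotation"])
w=np.array([-.339,.941,0]);t=np.array([.941,.339,0]);o=np.array([.5075,.234,.14])
print(proj(c,[o+w*.06,o-w*.06,s["eef_pos"]]).round(0))
E
```

```text
[0.51247862 0.22570752 0.23205323] 19.04416001384305 0.4023308368314426 2.1 [0.48903294 0.29041292 0.37442992] [-0.27646234 -0.04944748  0.33023659]
[[312. 132.]
 [315. 304.]
 [317. 296.]]
```

View pics/w1.png

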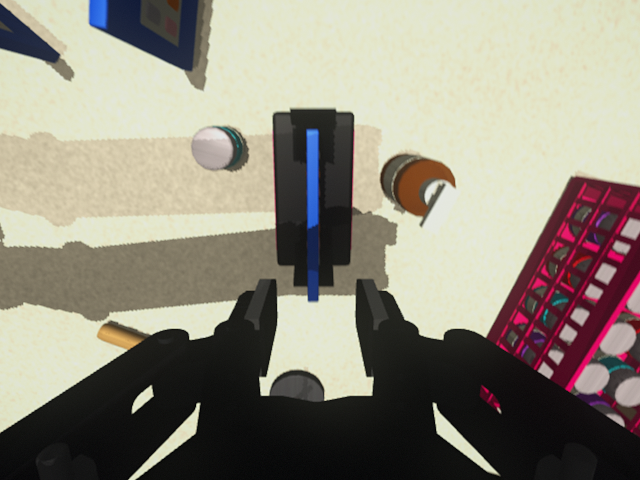

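The wrist view shows the blue panel edge-on at column 313, rows 129–301, close to the prediction. The bottle is at (420,185) and the teal jar at (217,148).

```bash
python3 - <<'E'
from h import *
from plan import *
im=np.load("w1.npy").astype(int)
m=((im[:,:,2]>110)&(im[:,:,0]<90)).astype(np.uint8); m[:, :250]=0;m[:,380:]=0;m[:115]=0;m[310:]=0
for r in(135,160,200,240,280,297):
    print(r,np.flatnonzero(m[r])[[0,-1]], end=' ')
v,u=np.nonzero(m);print(v.min(),v.max())
from scipy import stats
l=stats.linregress(v,u)
c=camera_params("wrist")
A,B=[atz(c,(l.intercept+l.slope*r,r),.14) for r in(v.min()-.5,v.max()+.5)]
M=(A+B)/2;d=A-B;an=np.degrees(np.arctan2(d[1],d[0]));print(A,B,M,np.linalg.norm(d),an)
x,y=M[:2]; plan([(x,y,.16,an-90,.4),(x,y,.112,an-90,.4)])
E
```

```text
135 [306 318] 160 [307 318] 200 [307 318] Traceback (most recent call last):
  File "<stdin>", line 6, in <module>
IndexError: index 0 is out of bounds for axis 0 with size 0
```

```bash
python3 - <<'E'
from h import *
from plan import *
im=np.load("w1.npy").astype(int)
m=((im[:,:,2]-im[:,:,0]>50)).astype(np.uint8); m[:, :290]=0;m[:,335:]=0;m[:115]=0;m[310:]=0
v,u=np.nonzero(m);print(v.min(),v.max())
for r in(135,160,200,240,280,297): print(r,np.flatnonzero(m[r])[[0,-1]], end=' ')
from scipy import stats
l=stats.linregress(v,u)
c=camera_params("wrist")
A,B=[atz(c,(l.intercept+l.slope*r,r),.14) for r in(v.min()-.5,v.max()+.5)]
M=(A+B)/2;d=A-B;an=np.degrees(np.arctan2(d[1],d[0]));print(A,B,M,np.linalg.norm(d),an)
x,y=M[:2]; plan([(x,y,.16,an-90,.4),(x,y,.112,an-90,.4)])
E
```

```text
129 300
135 [306 318] 160 [306 318] 200 [307 318] 240 [308 317] 280 [308 317] 297 [308 317] [0.48370909 0.29610479 0.14      ] [0.52324098 0.18403566 0.14      ] [0.50347503 0.24007023 0.14      ] 0.11883711642935611 109.43006809667284
from [0.5103 0.2294 0.2318] 19.3 t 2.15
[[[0.0061, -0.0014, 0.0359], -0.001, 0.4], [[0.0123, -0.0029, 0.0718], -0.002, 0.4]]
[[[-0.0, 0.0, 0.024], 0.0, 0.4], [[-0.0, 0.0, 0.048], 0.0, 0.4]]
end [0.5034 0.2401 0.112 ] 19.45
```

Emit:
{"fn": "carry_out", "kwargs": {
  "targets": [
    [[0.0025, -0.0005, 0.03], 0.007, 0.4],
    [[0.0025, -0.0005, 0.06], 0.007, 0.4],
    [[0.0025, -0.0005, 0.06], 0.007, 0.4],
    [[0.0025, -0.0005, 0.06], 0.007, 0.4],
    [[0.0025, -0.0005, 0.06], 0.007, 0.4]
  ]
}}

```text
t: 2.57
eef_pos: [0.5068, 0.2373, 0.1726]
ee_rot: [1.813, 2.565, 0.003]
wrist_force: [-0.4, -0.5, 1.4]
width: 0.401
gripper_force: 0.0
```

```bash
python3 - <<'E'
from h import *
from plan import *
from scipy import stats
s=state();c=camera_params("wrist");im=get_image("wrist");save("w2",im);s2=state()
print(s["eef_pos"],s2["eef_pos"],np.degrees(yaw(s["ee_rot"])))
im=im.astype(int)
m=((im[:,:,2]-im[:,:,0]>50)); m[:, :280]=0;m[:,345:]=0
n,L,st,ce=cv2.connectedComponentsWithStats(m.astype(np.uint8));k=1+st[1:,4].argmax();v,u=np.nonzero(L==k);print(st[k])
l=stats.linregress(v,u)
A,B=[atz(c,(l.intercept+l.slope*r,r),.14) for r in(v.min()-.5,v.max()+.5)]
M=(A+B)/2;d=A-B;an=np.degrees(np.arctan2(d[1],d[0]));print(A,B,M,np.linalg.norm(d),an)
m=R.from_rotvec(s2["ee_rot"]).as_matrix();print("tool delta",(M-s2["eef_pos"])@m)
E
```

```text
[0.50684515 0.23727117 0.17262112] [0.50735169 0.23732694 0.17318168] 19.49125884857854
[ 308  158   17  213 3107]
[0.48726117 0.29139114 0.14      ] [0.52636403 0.17865317 0.14      ] [0.5068126  0.23502216 0.14      ] 0.11932678675663069 109.12896188605615
tool delta [-0.00202    -0.00138075  0.03317589]
```

Emit:
{"fn": "carry_out", "kwargs": {
  "targets": [
    [[-0.002, -0.001, 0.03], 0.006, 0.4],
    [[-0.002, -0.001, 0.06], 0.006, 0.4],
    [[-0.002, -0.001, 0.06], 0.006, 0.4],
    [[-0.002, -0.001, 0.06], 0.006, 0.4]
  ]
}}

```text
t: 2.95
eef_pos: [0.506, 0.2342, 0.1118]
ee_rot: [-1.822, -2.559, 0.001]
wrist_force: [0.6, 0.7, 0.1]
width: 0.4
gripper_force: 0.0
```

Emit:
{"fn": "carry_out", "kwargs": {
  "targets": [
    [[0, 0, 0], 0, 0],
    [[0, 0, 0], 0, 0],
    [[0, 0, 0], 0, 0],
    [[0, 0, 0], 0, 0],
    [[0, 0, 0], 0, 0]
  ],
  "squeeze": 40
}}

```text
t: 3.37
eef_pos: [0.5078, 0.235, 0.1138]
ee_rot: [1.822, 2.558, 0.007]
wrist_force: [-0.3, 0.1, 7.6]
width: 0.084
gripper_force: 40.2
```

Emit:
{"fn": "carry_out", "kwargs": {
  "targets": [
    [[0, 0, -0.01], 0, 0],
    [[0, 0, -0.025], 0, 0],
    [[0, 0, -0.045], 0, 0],
    [[0, 0, -0.07], 0, 0],
    [[0, 0, -0.095], 0, 0]
  ]
}}

```text
t: 3.78
eef_pos: [0.5055, 0.2337, 0.2077]
ee_rot: [-1.822, -2.558, 0.001]
wrist_force: [-0.3, -0.2, -1.0]
width: 0.083
gripper_force: 39.3
```

Emit:
{"fn": "carry_out", "kwargs": {
  "targets": [
    [[0, 0, -0.025], 0, 0],
    [[0, 0, -0.04], 0, 0],
    [[0, 0, -0.04], 0, 0],
    [[0, 0, -0.04], 0, 0]
  ]
}}

```text
t: 4.12
eef_pos: [0.5062, 0.2341, 0.2472]
ee_rot: [1.822, 2.559, 0.003]
wrist_force: [0.1, 0.4, -2.6]
width: 0.084
gripper_force: 39.4
```

```bash
python3 - <<'E'
from h import *
from plan import *
s=state(); im=get_image("side"); save("sd2",im[60:330,150:520])
print(s["eef_pos"],s["width"],s["gripper_force"],s["wrist_force"])
plan([(0.43,0.10,0.247,5,0),(0.42,-0.10,0.247,0,0),(0.4545,-0.319,.247,27,0)],p=(0.506,.2345,.247),a=19.3,step=.03,astep=.1)
E
```

```text
[0.50618534 0.23414707 0.24716546] 0.08361749157217419 39.36592161655426 [ 0.10899171  0.36056689 -2.55498875]
from [0.506  0.2345 0.247 ] 19.3 t 4.17
[[[-0.017, -0.0194, 0.0], 0.042, 0], [[-0.0339, -0.0387, 0.0], 0.083, 0], [[-0.0509, -0.0581, 0.0], 0.125, 0], [[-0.0679, -0.0775, 0.0], 0.166, 0], [[-0.0849, -0.0968, 0.0], 0.208, 0]]
[[[-0.0206, -0.0155, 0.0], 0.042, 0]]
[[[-0.0283, -0.0039, 0.0], 0.012, 0], [[-0.0567, -0.0078, 0.0], 0.025, 0], [[-0.085, -0.0117, 0.0], 0.037, 0], [[-0.1133, -0.0156, 0.0], 0.05, 0], [[-0.1417, -0.0195, 0.0], 0.062, 0]]
[[[-0.0285, -0.0021, 0.0], 0.012, 0], [[-0.057, -0.0043, 0.0], 0.025, 0]]
[[[-0.0274, 0.0043, 0.0], -0.059, 0], [[-0.0548, 0.0086, 0.0], -0.118, 0], [[-0.0821, 0.013, 0.0], -0.177, 0], [[-0.1095, 0.0173, 0.0], -0.236, 0], [[-0.1369, 0.0216, 0.0], -0.295, 0]]
[[[-0.0274, -0.0038, 0.0], -0.059, 0], [[-0.0549, -0.0076, 0.0], -0.117, 0], [[-0.0823, -0.0115, 0.0], -0.176, 0]]
end [ 0.4544 -0.319   0.247 ] 26.98
```

View pics/sd2.png

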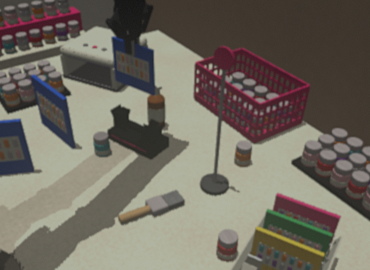

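Emit:
{"fn": "carry_out", "kwargs": {
  "targets": [
    [[-0.017, -0.0195, 0], 0.042, 0],
    [[-0.034, -0.039, 0], 0.083, 0],
    [[-0.051, -0.058, 0], 0.125, 0],
    [[-0.068, -0.0775, 0], 0.166, 0],
    [[-0.085, -0.097, 0], 0.208, 0]
  ]
}}

```text
t: 4.58
eef_pos: [0.4402, 0.1206, 0.2444]
ee_rot: [-2.08, -2.353, 0.006]
wrist_force: [1.2, -0.6, -1.3]
width: 0.087
gripper_force: 39.5
```

Emit:
{"fn": "carry_out", "kwargs": {
  "targets": [
    [[-0.0205, -0.0155, 0], 0.042, 0]
  ]
}}

```text
t: 4.67
eef_pos: [0.4273, 0.0983, 0.2445]
ee_rot: [-2.129, -2.309, 0.006]
wrist_force: [0.0, -0.5, -1.6]
width: 0.089
gripper_force: 39.5
```

Emit:
{"fn": "carry_out", "kwargs": {
  "targets": [
    [[-0.0285, -0.004, 0], 0.012, 0],
    [[-0.0565, -0.008, 0], 0.025, 0],
    [[-0.085, -0.0115, 0], 0.037, 0],
    [[-0.1135, -0.0155, 0], 0.05, 0],
    [[-0.1415, -0.0195, 0], 0.062, 0]
  ]
}}

```text
t: 5.08
eef_pos: [0.42, -0.0442, 0.2448]
ee_rot: [-2.197, -2.243, 0.004]
wrist_force: [1.1, -0.2, -1.9]
width: 0.085
gripper_force: 39.5
```

Emit:
{"fn": "carry_out", "kwargs": {
  "targets": [
    [[-0.0285, -0.002, 0], 0.012, 0],
    [[-0.057, -0.0045, 0], 0.025, 0]
  ]
}}

```text
t: 5.25
eef_pos: [0.4168, -0.1011, 0.2449]
ee_rot: [-2.225, -2.215, 0.003]
wrist_force: [0.7, 0.8, -1.7]
width: 0.082
gripper_force: 39.5
```

Emit:
{"fn": "carry_out", "kwargs": {
  "targets": [
    [[-0.0275, 0.0045, 0], -0.059, 0],
    [[-0.055, 0.0085, 0], -0.118, 0],
    [[-0.082, 0.013, 0], -0.177, 0],
    [[-0.1095, 0.0175, 0], -0.236, 0],
    [[-0.137, 0.0215, 0], -0.295, 0]
  ]
}}

```text
t: 5.67
eef_pos: [0.4383, -0.2375, 0.2447]
ee_rot: [-1.87, -2.521, 0.001]
wrist_force: [1.0, -0.2, -1.5]
width: 0.085
gripper_force: 39.6
```

Emit:
{"fn": "carry_out", "kwargs": {
  "targets": [
    [[-0.0275, -0.004, 0], -0.059, 0],
    [[-0.055, -0.0075, 0], -0.117, 0],
    [[-0.0825, -0.0115, 0], -0.176, 0],
    [[-0.0825, -0.0115, 0], -0.176, 0],
    [[-0.0825, -0.0115, 0], -0.176, 0]
  ]
}}

```text
t: 6.08
eef_pos: [0.4502, -0.3205, 0.2445]
ee_rot: [-1.651, -2.668, 0.003]
wrist_force: [-0.2, 0.6, -1.2]
width: 0.088
gripper_force: 39.6
```

```bash
python3 - <<'E'
from h import *
from plan import *
s=state();c=camera_params("wrist");im=get_image("wrist");save("w3",im);np.save("w3.npy",im)
import pickle;pickle.dump((s,c),open("w3.pkl","wb"))
print(s["eef_pos"],state()["eef_pos"],np.degrees(yaw(s["ee_rot"])),s["width"],s["gripper_force"])
E
```

```text
[ 0.45019741 -0.3205485   0.24453332] [ 0.45081636 -0.31893412  0.2446413 ] 26.5010337928439 0.08769055324229932 39.55816984176636
```

View pics/w3.png

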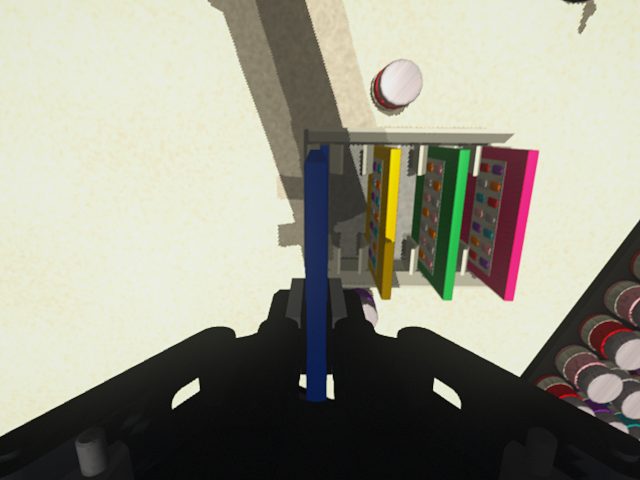

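The blue panel is held upright, edge at column 316. The rack is right below: yellow strip ends (396,148)–(388,298), green (466,150)–(449,299), pink (535,152)–(511,299).

```bash
python3 - <<'E'
from h import *
import pickle
s,c=pickle.load(open("w3.pkl","rb"));im=np.load("w3.npy")
hsv=cv2.cvtColor(im,cv2.COLOR_RGB2HSV)
# pixels back: right edge of colour per row -> world at z=.122
res={}
for n,lo,hi,x0,x1 in(("yel",20,32,350,410),("green",50,85,405,475),("pink",160,178,470,545)):
    m=(hsv[:,:,0]>=lo)&(hsv[:,:,0]<=hi)&(hsv[:,:,1]>140); m[:,:x0]=0;m[:,x1:]=0;m[:140]=0;m[305:]=0
    rows=[r for r in range(140,305) if m[r].sum()>3]
    mid=[r for r in rows if rows[0]+6<r<rows[-1]-6]
    f=np.polyfit(mid,[np.flatnonzero(m[r])[-1]+.5 for r in mid],1)
    A,B=[atz(c,(np.polyval(f,r),r),.122) for r in(rows[0]-.5,rows[-1]+.5)]
    d=A-B;a=np.degrees(np.arctan2(d[1],d[0]));w=d/np.linalg.norm(d);t=np.array([w[1],-w[0],0])
    M=(A+B)/2-t*.004;res[n]=M;print(n,rows[0],rows[-1],M.round(4),np.linalg.norm(d).round(4),a.round(2))
p=np.array([res[k] for k in("yel","green","pink")]);f=np.polyfit([1,2,3],p,1);print("spacing",f[0],"home",f[1]+0*f[0],"axis",np.degrees(np.arctan2(f[0][1],f[0][0])))
# held panel
m=(hsv[:,:,0]>105)&(hsv[:,:,0]<125)&(hsv[:,:,1]>150);m[:,:295]=0;m[:,340:]=0
for r in(155,165,200,240,300,380,398):
    q=np.flatnonzero(m[r]); print(r,q[[0,-1]] if len(q) else None)
tc=np.array(s["eef_pos"]);print("TCP proj",proj(c,[tc]),tc)
M=R.from_rotvec(s["ee_rot"]).as_matrix()
for xx in(.06,0,-.06): print(proj(c,[tc+M@np.array([xx,dy,-.028]) for dy in(-.004,.004)]).round(1).tolist())
E
```

```text
yel 145 298 [ 0.4997 -0.2947  0.122 ] 0.1214 115.93
green 149 299 [ 0.5451 -0.2741  0.122 ] 0.1194 115.82
pink 147 300 [ 0.5895 -0.2516  0.122 ] 0.1216 115.95
spacing [ 4.48553305e-02  2.15493849e-02 -1.44849140e-17] home [ 0.45506174 -0.31658398  0.122     ] axis 25.660547156108365
155 [309 327]
165 [305 327]
200 [305 327]
240 [306 326]
300 [306 326]
380 [307 325]
398 [306 326]
TCP proj [[317.44867372 296.61712621]] [ 0.45019741 -0.3205485   0.24453332]
[[305.5, 161.5], [330.8, 161.5]]
[[306.7, 330.5], [328.8, 330.5]]
[[307.7, 461.5], [327.3, 461.6]]
```

Emit:
{"fn": "carry_out", "kwargs": {
  "targets": [
    [[0.002, 0.0015, 0.02], 0.018, 0],
    [[0.002, 0.0015, 0.045], 0.018, 0],
    [[0.002, 0.0015, 0.07], 0.018, 0],
    [[0.002, 0.0015, 0.08], 0.018, 0],
    [[0.002, 0.0015, 0.08], 0.018, 0]
  ]
}}

```text
t: 6.55
eef_pos: [0.4509, -0.3137, 0.1634]
ee_rot: [-1.665, -2.656, -0.001]
wrist_force: [0.8, 0.3, -2.0]
width: 0.088
gripper_force: 39.4
```

Emit:
{"fn": "carry_out", "kwargs": {
  "targets": [
    [[0, 0, 0], 0, 0],
    [[0, 0, 0], 0, 0],
    [[0, 0, 0], 0, 0]
  ]
}}

```text
t: 6.8
eef_pos: [0.4534, -0.3173, 0.1678]
ee_rot: [1.669, 2.658, 0.001]
wrist_force: [-0.1, 0.8, -2.3]
width: 0.085
gripper_force: 39.5
```

```bash
python3 - <<'E'
from h import *
from plan import *
s=state();c=camera_params("wrist");im=get_image("wrist");sc=get_image("side")
print(s["eef_pos"],np.degrees(yaw(s["ee_rot"])),s["gripper_force"])
a=cv2.resize(im[40:340,200:500],(400,400));b=cv2.resize(sc[240:390,360:510],(400,400))
save("w4",np.hstack([a,b]))
np.save("w4.npy",im)
D=camera_params("side")
# predicted slot ends on floor/ mouth in side
h=np.array([.455,-.3166,0]);w=np.array([-.438,.899,0]);t=np.array([.899,.438,0])
q=proj(D,[h+w*k*.071+[0,0,.046] for k in(1,-1)]+[h+w*.05*k+[0,0,.012] for k in(1,-1)]);print(q.round(0),((q-[360,240])*400/150+[400,0]).round(0))
E
```

```text
[ 0.45340737 -0.31732206  0.16778843] 25.748091048787277 39.494449496269226
[[382. 331.]
 [460. 366.]
 [391. 347.]
 [444. 372.]] [[460. 243.]
 [667. 337.]
 [483. 286.]
 [624. 352.]]
```

View pics/w4.png

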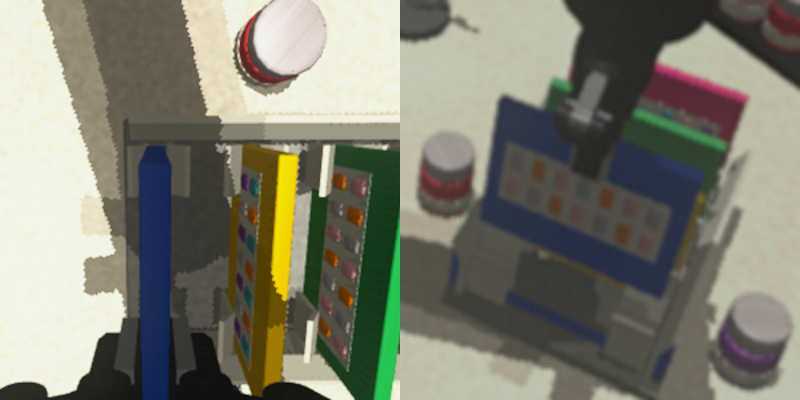

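The left crop shows the blue panel over the tabbed slot, with flare plates at about cols 128–190 of the crop and the panel at 155. The side crop shows it just above the blue-tabbed slot.

```bash
python3 - <<'E'
from h import *
from plan import *
s=state();c=camera_params("wrist");M=R.from_rotvec(s["ee_rot"]).as_matrix();T=np.array(s["eef_pos"])
print(T,np.degrees(yaw(s["ee_rot"])))
for u,v in((295,155),(342,155),(318.5,155)): 
    print((M.T@(atz(c,(u,v),.064)-T)).round(4))
print("home",(M.T@(np.array([.4551,-.3166,T[2]])-T)).round(4))
p=proj(c,[T+M@np.array([.06,dy,z]) for z in(-.028,) for dy in(-.004,.004)]);print(p.round(1))
im=np.load("w4.npy");g=im[150:162,285:352].mean(0).round(0).astype(int)
print(g[:, 0].tolist())
E
```

```text
[ 0.45312385 -0.31725361  0.1674654 ] 25.73476549278156
[ 0.055  -0.0148  0.1034]
[0.055  0.0169 0.1034]
[0.055  0.0011 0.1034]
home [-0.0003  0.0021  0.    ]
[[305.5 161.5]
 [330.8 161.5]]
[153, 149, 134, 113, 103, 103, 103, 90, 68, 62, 84, 98, 96, 95, 89, 87, 87, 87, 87, 86, 79, 69, 57, 44, 34, 27, 25, 26, 25, 25, 25, 24, 24, 24, 24, 24, 24, 23, 24, 36, 54, 71, 81, 84, 84, 84, 84, 84, 84, 84, 84, 84, 84, 86, 90, 93, 94, 81, 64, 60, 60, 60, 60, 60, 59, 59, 58]
```

Emit:
{"fn": "carry_out", "kwargs": {
  "targets": [
    [[0, 0.002, 0], 0.0, 0],
    [[0, 0.002, 0.01], 0.0, 0],
    [[0, 0.002, 0.02], 0.0, 0],
    [[0, 0.002, 0.03], 0.0, 0],
    [[0, 0.002, 0.03], 0.0, 0]
  ]
}}

```text
t: 7.32
eef_pos: [0.453, -0.315, 0.1336]
ee_rot: [-1.669, -2.657, 0.001]
wrist_force: [-0.4, 0.7, -1.7]
width: 0.081
gripper_force: 39.5
```

Emit:
{"fn": "carry_out", "kwargs": {
  "targets": [
    [[0, 0, 0.008], 0, 0],
    [[0, 0, 0.016], 0, 0],
    [[0, 0, 0.024], 0, 0],
    [[0, 0, 0.024], 0, 0]
  ]
}}

```text
t: 7.65
eef_pos: [0.4539, -0.3155, 0.1105]
ee_rot: [-1.67, -2.659, 0.001]
wrist_force: [1.1, -0.1, -2.3]
width: 0.087
gripper_force: 39.4
```

Emit:
{"fn": "carry_out", "kwargs": {
  "targets": [
    [[0, 0, 0.005], 0, 0],
    [[0, 0, 0.01], 0, 0],
    [[0, 0, 0.014], 0, 0],
    [[0, 0, 0.014], 0, 0]
  ]
}}

```text
t: 7.98
eef_pos: [0.454, -0.3156, 0.0974]
ee_rot: [-1.67, -2.66, -0.0]
wrist_force: [0.2, -0.2, -1.7]
width: 0.088
gripper_force: 39.4
```

```bash
python3 - <<'E'
from h import *
s=state();print(s["eef_pos"],s["wrist_force"],s["moment"])
E
```

```text
[ 0.45399765 -0.31560123  0.09743026] [ 0.16874135 -0.15938119 -1.68629556] [ 0.02036149 -0.25938994 -0.01832516]
```

Emit:
{"fn": "carry_out", "kwargs": {
  "targets": [
    [[0, 0, 0.002], 0, 0],
    [[0, 0, 0.004], 0, 0],
    [[0, 0, 0.004], 0, 0],
    [[0, 0, 0.004], 0, 0]
  ]
}}

```text
t: 8.32
eef_pos: [0.4545, -0.3162, 0.0958]
ee_rot: [1.671, 2.66, 0.002]
wrist_force: [-2.2, 2.1, 9.2]
width: 0.082
gripper_force: 41.2
```

Emit:
{"fn": "carry_out", "kwargs": {
  "targets": [
    [[0, 0, 0], 0, 0.35],
    [[0, 0, 0], 0, 0.35],
    [[0, 0, 0], 0, 0.35]
  ]
}}

```text
t: 8.57
eef_pos: [0.4542, -0.3161, 0.0943]
ee_rot: [1.671, 2.66, 0.0]
wrist_force: [-0.8, 0.1, 0.8]
width: 0.349
gripper_force: 0.0
```

Emit:
{"fn": "carry_out", "kwargs": {
  "targets": [
    [[0, 0, -0.01], 0, 0.35],
    [[0, 0, -0.03], 0, 0.35],
    [[0, 0, -0.06], 0, 0.35],
    [[0, 0, -0.095], 0, 0.35],
    [[0, 0, -0.125], 0, 0.35]
  ]
}}

```text
t: 8.98
eef_pos: [0.454, -0.3165, 0.2216]
ee_rot: [1.672, 2.659, -0.0]
wrist_force: [0.5, -0.5, -0.2]
width: 0.352
gripper_force: 0.0
```

```bash
cat > look.py <<'E'
from h import *
from plan import *
def tops(col,z,lo,hi,win,smin=140):
    s=state();c=camera_params("wrist");im=get_image("wrist");s2=state()
    return s,c,im,s2
E
python3 - <<'E'
from h import *
from plan import *
s=state();im=get_image("side");c=camera_params("side");print(s["t"],s["eef_pos"],s["width"],np.degrees(yaw(s["ee_rot"])))
save("sd5",cv2.resize(im[220:400,340:520],(540,540)))
plan([(0.455,-.3166,.22,26,.35),(0.5895,-.2516,.22,26,.35)],p=(.4545,-.316,.22),a=26,step=.03)
E
```

```text
8.9833 [ 0.45398344 -0.3165046   0.22160653] 0.3518990861318499 25.68320481118652
from [ 0.4545 -0.316   0.22  ] 26.0 t 9.03
[[[-0.0008, 0.0002, 0.0], -0.0, 0.35]]
[[[-0.0001, 0.0299, 0.0], -0.0, 0.35], [[-0.0002, 0.0597, 0.0], -0.0, 0.35], [[-0.0003, 0.0896, 0.0], -0.0, 0.35], [[-0.0004, 0.1195, 0.0], -0.0, 0.35], [[-0.0005, 0.1494, 0.0], -0.0, 0.35]]
end [ 0.5895 -0.2516  0.22  ] 26.0
```

View pics/sd5.png

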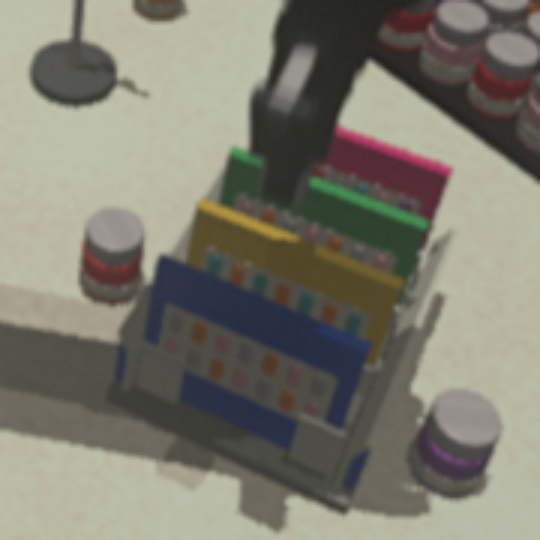

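Blue sits fully down in the tabbed slot, level with its neighbours. On to pink.

Emit:
{"fn": "carry_out", "kwargs": {
  "targets": [
    [[0, 0.03, 0], 0, 0.35],
    [[0, 0.06, 0], 0, 0.35],
    [[0, 0.09, 0], 0, 0.35],
    [[0, 0.12, 0], 0, 0.35],
    [[0, 0.149, 0], 0, 0.35]
  ]
}}

```text
t: 9.45
eef_pos: [0.5898, -0.2504, 0.2197]
ee_rot: [1.67, 2.66, 0.001]
wrist_force: [-0.7, -0.1, 0.4]
width: 0.347
gripper_force: 0.0
```

Emit:
{"fn": "carry_out", "kwargs": {
  "targets": [
    [[0, 0, 0.03], 0, 0.35],
    [[0, 0, 0.06], 0, 0.35],
    [[0, 0, 0.06], 0, 0.35],
    [[0, 0, 0.06], 0, 0.35],
    [[0, 0, 0.06], 0, 0.35]
  ]
}}

```text
t: 9.87
eef_pos: [0.5888, -0.2524, 0.161]
ee_rot: [1.671, 2.658, 0.0]
wrist_force: [-0.0, -0.3, 0.2]
width: 0.353
gripper_force: 0.0
```

```bash
python3 - <<'E'
from h import *
from plan import *
s=state();c=camera_params("wrist");im=get_image("wrist");s2=state();save("w6",im)
print(s["t"],s["eef_pos"],s2["eef_pos"],np.degrees(yaw(s["ee_rot"])))
hsv=cv2.cvtColor(im,cv2.COLOR_RGB2HSV)
m=(hsv[:,:,0]>=158)&(hsv[:,:,0]<=178)&(hsv[:,:,1]>140); m[:,:270]=0;m[:,370:]=0
n,L,st,ce=cv2.connectedComponentsWithStats(m.astype(np.uint8));k=1+st[1:,4].argmax();v,u=np.nonzero(L==k);print(st[k])
for r in range(v.min(),v.max(),25): q=u[v==r];print(r,q.min(),q.max(),end='; ')
l=np.polyfit(v,u,1)
A,B=[atz(c,(np.polyval(l,r),r),.122) for r in(v.min()-.5,v.max()+.5)]
M=(A+B)/2;d=A-B;print(M,np.linalg.norm(d),np.degrees(np.arctan2(d[1],d[0])))
print("delta",(M-s["eef_pos"])@R.from_rotvec(s["ee_rot"]).as_matrix())
E
```

```text
9.8667 [ 0.58879578 -0.25236616  0.16095678] [ 0.58918381 -0.25260378  0.16157719] 25.6722544717243
[ 312  148   16  215 3025]
148 315 321; 173 312 327; 198 313 327; 223 312 327; 248 313 326; 273 313 326; 298 313 326; 323 314 326; 348 314 325; [ 0.58983769 -0.25135398  0.122     ] 0.12311238162523001 115.97233591483003
delta [0.0005294  0.00133411 0.03895743]
```

Emit:
{"fn": "carry_out", "kwargs": {
  "targets": [
    [[0.0005, 0.001, 0.03], 0, 0.35],
    [[0.0005, 0.001, 0.055], 0, 0.35],
    [[0.0005, 0.001, 0.067], 0, 0.35],
    [[0.0005, 0.001, 0.067], 0, 0.35],
    [[0.0005, 0.001, 0.067], 0, 0.35]
  ]
}}

```text
t: 10.33
eef_pos: [0.5896, -0.251, 0.0935]
ee_rot: [1.671, 2.659, 0.0]
wrist_force: [0.7, -0.0, 0.6]
width: 0.349
gripper_force: 0.0
```

Emit:
{"fn": "carry_out", "kwargs": {
  "targets": [
    [[0, 0, 0], 0, 0],
    [[0, 0, 0], 0, 0],
    [[0, 0, 0], 0, 0],
    [[0, 0, 0], 0, 0],
    [[0, 0, 0], 0, 0]
  ],
  "squeeze": 40
}}

```text
t: 10.75
eef_pos: [0.5905, -0.2514, 0.0944]
ee_rot: [1.669, 2.657, 0.001]
wrist_force: [0.1, -0.1, 6.1]
width: 0.089
gripper_force: 40.6
```

Emit:
{"fn": "carry_out", "kwargs": {
  "targets": [
    [[0, 0, -0.01], 0, 0],
    [[0, 0, -0.025], 0, 0],
    [[0, 0, -0.045], 0, 0],
    [[0, 0, -0.07], 0, 0],
    [[0, 0, -0.095], 0, 0]
  ]
}}

```text
t: 11.17
eef_pos: [0.5884, -0.25, 0.1882]
ee_rot: [-1.67, -2.659, 0.0]
wrist_force: [-0.2, -1.0, -0.7]
width: 0.084
gripper_force: 39.5
```

Emit:
{"fn": "carry_out", "kwargs": {
  "targets": [
    [[0, 0, -0.025], 0, 0],
    [[0, 0, -0.05], 0, 0],
    [[0, 0, -0.06], 0, 0],
    [[0, 0, -0.06], 0, 0],
    [[0, 0, -0.06], 0, 0]
  ]
}}

```text
t: 11.58
eef_pos: [0.5888, -0.2501, 0.2469]
ee_rot: [-1.671, -2.66, -0.001]
wrist_force: [0.7, -0.5, -1.9]
width: 0.084
gripper_force: 39.6
```

```bash
python3 - <<'E'
from h import *
from plan import *
s=state();print(s["eef_pos"],s["gripper_force"],np.degrees(yaw(s["ee_rot"])))
plan([(0.43,-.12,.247,5,0),(0.43,.08,.247,5,0),(.507,.236,.247,19.3,0)],p=(s["eef_pos"][0],s["eef_pos"][1],.247),step=.03,astep=.1)
E
```

```text
[ 0.58884071 -0.25011879  0.24686976] 39.55944836139679 25.734846463550163
from [ 0.5888 -0.2501  0.247 ] 25.7 t 11.58
[[[0.0266, -0.0124, 0.0], 0.052, 0], [[0.0532, -0.0247, 0.0], 0.103, 0], [[0.0798, -0.0371, 0.0], 0.155, 0], [[0.1064, -0.0495, 0.0], 0.207, 0], [[0.133, -0.0618, 0.0], 0.258, 0]]
[[[0.0225, -0.0188, 0.0], 0.052, 0], [[0.0451, -0.0375, 0.0], 0.104, 0]]
[[[0.0285, 0.0025, 0.0], -0.0, 0], [[0.0569, 0.005, 0.0], -0.0, 0], [[0.0854, 0.0074, 0.0], -0.0, 0], [[0.1138, 0.0099, 0.0], -0.0, 0], [[0.1423, 0.0124, 0.0], -0.0, 0]]
[[[0.0285, 0.0025, 0.0], -0.0, 0], [[0.0569, 0.005, 0.0], -0.0, 0]]
[[[0.0248, 0.015, 0.0], -0.042, 0], [[0.0496, 0.0301, 0.0], -0.083, 0], [[0.0744, 0.0451, 0.0], -0.125, 0], [[0.0992, 0.0602, 0.0], -0.166, 0], [[0.124, 0.0752, 0.0], -0.208, 0]]
[[[0.0211, 0.0198, 0.0], -0.042, 0]]
end [0.507 0.236 0.247] 19.32
```

Emit:
{"fn": "carry_out", "kwargs": {
  "targets": [
    [[0.0265, -0.0125, 0], 0.052, 0],
    [[0.053, -0.0245, 0], 0.103, 0],
    [[0.08, -0.037, 0], 0.155, 0],
    [[0.1065, -0.0495, 0], 0.207, 0],
    [[0.133, -0.062, 0], 0.258, 0]
  ]
}}

```text
t: 12.0
eef_pos: [0.473, -0.1561, 0.2447]
ee_rot: [-2.0, -2.418, 0.005]
wrist_force: [-0.5, 0.3, 0.5]
width: 0.085
gripper_force: 39.5
```

Emit:
{"fn": "carry_out", "kwargs": {
  "targets": [
    [[0.0225, -0.019, 0], 0.052, 0],
    [[0.045, -0.0375, 0], 0.104, 0]
  ]
}}

```text
t: 12.17
eef_pos: [0.4275, -0.1193, 0.2448]
ee_rot: [-2.123, -2.311, 0.007]
wrist_force: [-0.7, 1.8, 0.7]
width: 0.087
gripper_force: 39.5
```

Emit:
{"fn": "carry_out", "kwargs": {
  "targets": [
    [[0.0285, 0.0025, 0], 0, 0],
    [[0.057, 0.005, 0], 0, 0],
    [[0.0855, 0.0075, 0], 0, 0],
    [[0.114, 0.01, 0], 0, 0],
    [[0.1425, 0.0125, 0], 0, 0]
  ]
}}

```text
t: 12.58
eef_pos: [0.4284, 0.0241, 0.2457]
ee_rot: [-2.12, -2.315, 0.004]
wrist_force: [0.3, -0.0, -0.6]
width: 0.089
gripper_force: 39.5
```

Emit:
{"fn": "carry_out", "kwargs": {
  "targets": [
    [[0.0285, 0.0025, 0], 0, 0],
    [[0.057, 0.005, 0], 0, 0]
  ]
}}

```text
t: 12.75
eef_pos: [0.4285, 0.0811, 0.2455]
ee_rot: [-2.121, -2.316, 0.005]
wrist_force: [1.1, -0.4, -0.4]
width: 0.087
gripper_force: 39.5
```

Emit:
{"fn": "carry_out", "kwargs": {
  "targets": [
    [[0.025, 0.015, 0], -0.042, 0],
    [[0.0495, 0.03, 0], -0.083, 0],
    [[0.0745, 0.045, 0], -0.125, 0],
    [[0.099, 0.06, 0], -0.166, 0],
    [[0.124, 0.075, 0], -0.208, 0]
  ]
}}

```text
t: 13.17
eef_pos: [0.4931, 0.2108, 0.2449]
ee_rot: [-1.866, -2.525, 0.006]
wrist_force: [0.4, 0.1, 0.0]
width: 0.086
gripper_force: 39.5
```

Emit:
{"fn": "carry_out", "kwargs": {
  "targets": [
    [[0.021, 0.02, 0], -0.042, 0],
    [[0.021, 0.02, 0], -0.042, 0],
    [[0.021, 0.02, 0], -0.042, 0],
    [[0.021, 0.02, 0], -0.042, 0],
    [[0.021, 0.02, 0], -0.042, 0]
  ]
}}

```text
t: 13.58
eef_pos: [0.5065, 0.2341, 0.2463]
ee_rot: [-1.819, -2.56, 0.003]
wrist_force: [0.4, 0.2, -1.3]
width: 0.083
gripper_force: 39.6
```

```bash
python3 - <<'E'
from h import *
from plan import *
s=state();c=camera_params("wrist");im=get_image("wrist");s2=state()
print(s["t"],s["eef_pos"],s2["eef_pos"],np.degrees(yaw(s["ee_rot"])),s["gripper_force"])
save("w7",cv2.resize(im[60:360,160:480],(640,600)))
M=R.from_rotvec(s["ee_rot"]).as_matrix()
print("slot in tool",M.T@(np.array([.5065,.235,s["eef_pos"][2]])-s["eef_pos"]))
print((proj(c,[s["eef_pos"]+M@np.array([.06,dy,-.028]) for dy in(-.004,.004)])-[160,60])*2)
E
```

```text
13.5833 [0.50645194 0.23410861 0.24632706] [0.50662457 0.2341828  0.24675194] 19.203076953158373 39.616756439208984
slot in tool [ 8.25986629e-04  3.38582686e-04 -1.28157314e-06]
[[290.67990484 202.51843823]
 [341.30734601 202.54381034]]
```

View pics/w7.png

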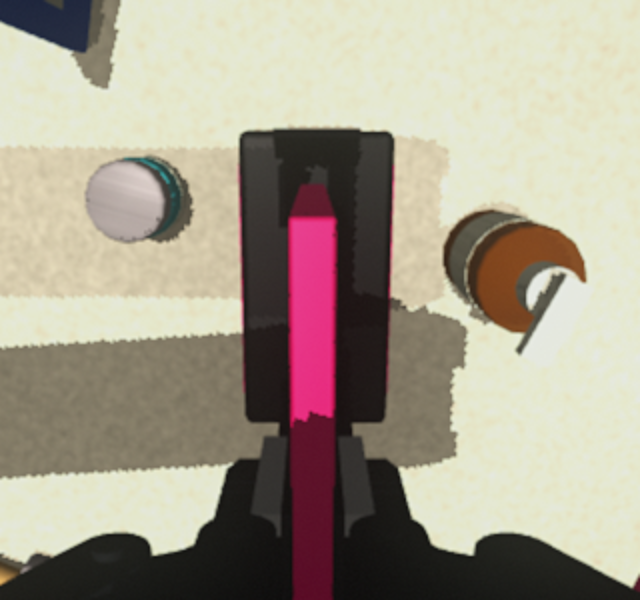

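Pink is held edge-on at crop column 312, with the stand slot centred at about 317. The panel end sits about 2 mm short along the slot. I'll correct both and lower.

Emit:
{"fn": "carry_out", "kwargs": {
  "targets": [
    [[0.003, 0.001, 0.02], 0, 0],
    [[0.003, 0.001, 0.045], 0, 0],
    [[0.003, 0.001, 0.065], 0, 0],
    [[0.003, 0.001, 0.07], 0, 0],
    [[0.003, 0.001, 0.07], 0, 0]
  ]
}}

```text
t: 14.05
eef_pos: [0.5058, 0.2377, 0.176]
ee_rot: [-1.818, -2.56, 0.005]
wrist_force: [-0.0, 0.5, -0.2]
width: 0.086
gripper_force: 39.6
```

Emit:
{"fn": "carry_out", "kwargs": {
  "targets": [
    [[0, 0, 0.01], 0, 0],
    [[0, 0, 0.02], 0, 0],
    [[0, 0, 0.03], 0, 0],
    [[0, 0, 0.038], 0, 0],
    [[0, 0, 0.038], 0, 0]
  ]
}}

```text
t: 14.47
eef_pos: [0.506, 0.2385, 0.1374]
ee_rot: [-1.817, -2.562, 0.004]
wrist_force: [-0.2, 0.2, -1.4]
width: 0.083
gripper_force: 39.6
```

Emit:
{"fn": "carry_out", "kwargs": {
  "targets": [
    [[0, 0, 0.008], 0, 0],
    [[0, 0, 0.015], 0, 0],
    [[0, 0, 0.021], 0, 0],
    [[0, 0, 0.021], 0, 0],
    [[0, 0, 0.021], 0, 0]
  ]
}}

```text
t: 14.88
eef_pos: [0.507, 0.2389, 0.1179]
ee_rot: [-1.817, -2.562, 0.001]
wrist_force: [-0.9, -1.4, -1.8]
width: 0.083
gripper_force: 39.6
```

Emit:
{"fn": "carry_out", "kwargs": {
  "targets": [
    [[0, 0, 0.002], 0, 0],
    [[0, 0, 0.004], 0, 0],
    [[0, 0, 0.004], 0, 0],
    [[0, 0, 0.004], 0, 0]
  ]
}}

```text
t: 15.22
eef_pos: [0.507, 0.2388, 0.1142]
ee_rot: [-1.817, -2.562, 0.0]
wrist_force: [-1.8, -1.1, -2.5]
width: 0.078
gripper_force: 39.6
```

Emit:
{"fn": "carry_out", "kwargs": {
  "targets": [
    [[0, 0, 0.001], 0, 0],
    [[0, 0, 0.003], 0, 0],
    [[0, 0, 0.003], 0, 0],
    [[0, 0, 0.003], 0, 0]
  ]
}}

```text
t: 15.55
eef_pos: [0.5073, 0.2391, 0.1124]
ee_rot: [-1.817, -2.562, -0.001]
wrist_force: [-4.0, -0.8, 6.3]
width: 0.085
gripper_force: 41.0
```

Contact at the expected height, so I'll release and retreat.

Emit:
{"fn": "carry_out", "kwargs": {
  "targets": [
    [[0, 0, 0], 0, 0.35],
    [[0, 0, 0], 0, 0.35],
    [[0, 0, 0], 0, 0.35],
    [[0, 0, 0], 0, 0.35]
  ]
}}

```text
t: 15.88
eef_pos: [0.5076, 0.2391, 0.1114]
ee_rot: [1.817, 2.562, 0.001]
wrist_force: [-0.1, -0.2, -0.6]
width: 0.347
gripper_force: 0.0
```

Emit:
{"fn": "carry_out", "kwargs": {
  "targets": [
    [[0, 0, -0.01], 0, 0.35],
    [[0, 0, -0.03], 0, 0.35],
    [[0, 0, -0.06], 0, 0.35],
    [[0, 0, -0.095], 0, 0.35],
    [[0, 0, -0.13], 0, 0.35]
  ]
}}

```text
t: 16.3
eef_pos: [0.507, 0.2385, 0.2431]
ee_rot: [1.818, 2.562, -0.001]
wrist_force: [1.0, -0.1, 0.5]
width: 0.35
gripper_force: 0.0
```

Emit:
{"fn": "carry_out", "kwargs": {
  "targets": [
    [[0, -0.03, 0], 0, 0.35],
    [[0, -0.06, 0], 0, 0.35],
    [[0, -0.06, 0], 0, 0.35],
    [[0, -0.06, 0], 0, 0.35],
    [[0, -0.06, 0], 0, 0.35]
  ]
}}

```text
t: 16.72
eef_pos: [0.4511, 0.2195, 0.242]
ee_rot: [1.817, 2.562, 0.003]
wrist_force: [0.2, -0.5, -0.6]
width: 0.35
gripper_force: 0.0
```

```bash
python3 - <<'E'
from h import *
im=get_image("side");sc=get_image("scene")
f=lambda i,u,v:cv2.resize(i[v:v+150,u:u+133],(400,450))
save("fin",np.hstack([f(im,225,110),f(im,375,230)]))
S=camera_params("scene");D=camera_params("side")
import numpy as np
for n,c,i in(("scene",S,sc),("side",D,im)):
    h=cv2.cvtColor(i,cv2.COLOR_RGB2HSV);m=(h[:,:,0]>158)&(h[:,:,0]<178)&(h[:,:,1]>120)
    w=np.array([-.333,.943,0]);o=np.array([.5068,.235,.14]);p=proj(c,[o+w*.06,o-w*.06]);print(n,p.round(0).tolist())
    x0,x1=int(p[:,0].min())-6,int(p[:,0].max())+6;y0,y1=int(p[:,1].min())-6,int(p[:,1].max())+30
    v,u=np.nonzero(m[y0:y1,x0:x1]);a=u.argmin();b=u.argmax();print("left",u[a]+x0,v[a]+y0,"right",u[b]+x0,v[b]+y0,"top",v.min()+y0)
E
```

```text
scene [[362.0, 336.0], [316.0, 301.0]]
left 309 322 right 365 349 top 302
side [[267.0, 148.0], [304.0, 164.0]]
left 267 148 right 303 163 top 148
```

View pics/fin.png

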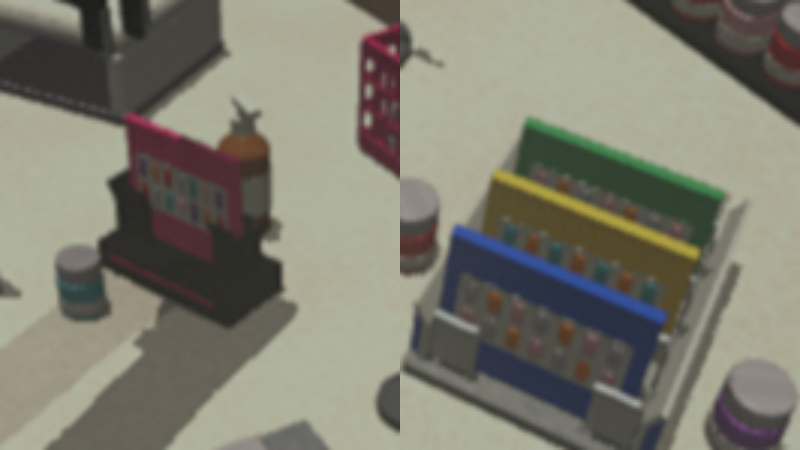

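Pink is seated in the stand, with its top edge where blue's was: side (267,148)–(303,163) against predicted (267,148)–(304,164). Blue is down in the tabbed slot, and the other panels, jars and bottle in view are undisturbed.

```bash
python3 -c "
from station import *
print(job_done())"
```

```text
the job is handed in; nothing more can be done
None
```

The blue panel is down in the tabbed rack slot and the pink panel is down in the display stand, both let go. Nothing else was visibly disturbed, and I handed the job in at about 17 s of the 67 s limit; the verdict was not reported back.

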